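Set the inclined height stop to a gauge bar

ROBOT

A 6-joint arm with a two-finger parallel gripper is mounted at the origin on a cart in front of the work surface, level with it; the furniture and walls round the work are solid. World frame = base frame: x ahead of the robot, y to its left, z up, the work surface at z = 0. Lengths are in m, angles in rad, forces in N, time in s.
With the tool pointing down it reaches from about 0.425 to 0.95 m from the base axis. Payload 14.7 kg.
Tool frame: the origin (TCP) lies at the centre of the arm's flange, where the gripper is bolted on; the fingertips stand 173 mm ahead of it and the grasp point (between the pads) lies 155 mm ahead of it; z points along the fingers, y is the line along which they close (so a half turn about z gives the same grasp; the last joint's range is limited). The gripper opens to 85 mm and grips with 20 to 120 N. Pads are 22 mm wide; open, the fingers measure 114 mm over their backs; the gripper's body (76 mm by 85 mm) begins 54 mm behind the grasp point. The pads swing forward as they close: fully open they stand 13 mm farther back than shut.
Start: joints at [-1.197, 0.48, 1.596, -0, 1.065, -0.047], TCP at [0.266, -0.593, 0.405] pointing down, gripper open.
Joint ranges: [-2.75, 2.75], [-0.82, 2.05], [0.23, 2.67], [-1.56, 4.7], [0.09, 2.69], [-2.92, 2.92]. Speed limits (rad/s): [1.89, 1.89, 2.39, 3.01, 3.01, 3.01].

INTERFACE

Orientations are given as [roll, pitch, yaw] about the fixed x, y, z axes, in that order (R = Rz(yaw) Ry(pitch) Rx(roll)).
In Python, from bench import r gives the robot as it stands.
- The arm moves only by the tool jog_arm, never from a script. Its arguments are lists of equal length, an entry for each row: "xyz": the shift along the world's x, y, z normalised to -1 to 1, where 1 is 0.25 m, a list of three; "yaw": the turn about the world's z normalised to -1 to 1, where 1 is 1.5 rad. A call has 1 to 12 rows; each row is the pose to reach, as a shift and turn from the pose commanded when the call began; what a row does not reach only later rows make up. A row lasts 1/8 s, in which the tool goes at most 62.5 mm and 10.7 degrees, less where a joint would pass 70% of its speed; a pose out of reach is approached as far as the arm can. A call with a number of a shift or a turn outside -1 to 1 is refused whole. A call with a gripper value outside its range is refused whole. "gripper" is the closure, from 0 (fully open) to 1 (shut), set as the call begins (left out, the last holds). The fingers move at their own pace and stop on an object; "grip_force" is the grip in N (left out, the last holds). Time passes only in rows, so rows that repeat a pose let the fingers close. It gives the time, the measured TCP pose, the force, the opening and the grip force at its end, in the units of the state.
- r.state(): the state, without advancing time (a new reading comes with each control period).
- r.camera(name): name is "scene" or "side" or "wrist"; returns the picture (420x560x3 uint8, red, green, blue); there is no depth.
- r.camera_model(name): a dict with "intrinsics" (3x3 intrinsics, pixels), "distortion" ([k1, k2, p1, p2, k3] as OpenCV has them; the pictures are not rectified), "world_to_cam" (4x4, takes a point from world to camera coordinates); the wrist camera has in their place "hand_eye" (4x4, takes a point from camera to tool coordinates, whose origin is the TCP and whose axes are the flange's). Camera axes: x right, y up, looking along -z (the intrinsics and any distortion apply to the point x, -y, -z); pixel columns grow to the right and rows downward; lengths in m; the calibration is good to about 2 mm. A picture is of the moment at which its call begins: read the wrist's pose just before it. camera_model takes no time and is no camera call.
- r.hand_in(): hands the job in; it is judged then, once.
The state is a dict: "t": time; "qpos": joint angles; "dq": joint speeds; "effort": joint torques, N m; "eef_pos": TCP position; "tool_rot": TCP orientation; "contact_force": force on the tool from outside, world axes, zero at the start; "ft_torque": the same for the moment, N m; "grip_width": finger opening in m; "grip_force": force on a finger pad.
Only numpy, scipy, OpenCV 4.12 (cv2) and the standard library are available. Lean on these libraries where they do the work, as an engineer would, in place of code of your own. Each camera call takes 0.05 s, during which the arm holds its last target. There are 200 camera calls.

TASK

Set the inclined height stop to the longest of the three loose gauge bars: lay that bar on the stop's sloping ledge, along it and against or near its raised lip, with one end reaching under the round foot close to the threaded rod. Then spin the knurled collar clockwise down the rod, regrasping as needed, until the sprung foot presses on the bar and has been pushed about half-way up towards the collar, and let go. Leave the other bars and the things lying around where they are.

Things in the scene. Friction and masses are not known exactly. Their poses are not given: they have to be found in the camera images.
- seat (a point): Where the long bar's centre belongs: 13 mm above the stop's sloping ledge, 74.5 mm from the rod. z = along the threaded rod, upwards, square to the ledge, leaning 28 degrees from vertical to the stop's front (robot) side; x = up the slope; y = along the ledge, level, towards the rod. The seated bar lies along y, narrow side down, its inner end under the foot, 12 mm short of the rod's axis.
- rod_foot (a point): Where the rod's axis meets the ledge top of the grey steel stop, 50 mm above the table; axes as seat. Ledge: 14 mm thick, x -34..34, y -92..38 mm (a seated bar's outer end overhangs). Rod 13 mm thick, ends at z = 92 mm. A lip 6 mm thick and 14 mm high on the low side, inner face at x = -12 mm, spans y -79..-14 mm; the bar beyond it is free to hold. Base: 120 x 110 x 12 mm.
- collar_grip (a point): Point on the rod's axis inside the knurled steel collar (42 mm diameter, 26 mm tall), 8 mm below its flat top; travels with the collar but does not spin. Axes as seat. At the start the rod sticks out 10 to 17 mm above the collar, more as it goes down. Below the collar comes a 9 mm gap (spring free), then the foot.
- foot_face (a point): Centre (on the rod's axis) of the underside of the foot, a flat steel disc 68 mm in diameter and 6 mm thick below the collar; it does not spin, rides up and down with the collar and is sprung. Starts about 34 to 41 mm above the ledge. Axes as seat.
- collar (a joint): Turn of the knurled collar in rad; grows when turned clockwise seen from above, which moves collar and foot down the rod 24 mm a full turn (3.82 mm a rad). It turns with a friction of about 0.1 N m, stays where it is left and does not give when pushed along the rod with less than 20 N. Starts between 1.0 and 2.5; stop at 7.8.
- foot (a joint): How far the sprung foot is pushed up towards the collar, in m: 0 free, 0.008 at its stop. Spring 1.5 N per mm.
- bar_long_center (a point): Centre of the longest of three loose lapped-steel gauge bars lying on the open table in front of the robot, a plain block 18 x 125 x 26 mm (x, y, z), 0.46 kg or so; its y axis is its length, z up. The bar to use.
- bar_mid_center (a point): Centre of the middle gauge bar, 18 x 90 x 26 mm; to be left alone.
- bar_short_center (a point): Centre of the shortest gauge bar, 18 x 62 x 26 mm; to be left alone.
- spur_gear: Steel spur gear, 49 mm diameter, 18 mm high, lying on the table; bystander. Origin: centre of the underside.
- ring_gauge: Steel setting ring, 50 mm diameter, 16 mm high; bystander. Origin: centre of the underside.
- v_block: Ground steel V-block, 40 x 42 x 34 mm; bystander. Origin: centre of the underside.
- loupe: Black eye loupe, 33 mm diameter, 32 mm high; bystander. Origin: centre of the underside.
- bronze_bush: Bronze flanged bush, 34 mm diameter, 29 mm high; bystander. Origin: centre of the underside.
Mind the look-alikes: they are no part of the job. Leave any brown or green look-alike of the part that bears bar_long_center alone.

How it is judged:
By the outcome, as a careful person would: the job done as asked, in the order asked, and still so for the second after the job is handed in, with the robot touching nothing.
It also fails if it takes over 72 s, if anything falls off the work surface, if the arm or the gripper's body presses on something with over 40 N, if the wrist force passes 120 N, or if a joint passes its speed limit or range.

## Working session

There is one attempt and no reset: what is moved stays moved. The work goes in short steps, Python scripts to look and compute and a tool call to move; the robot and the scene stay as the last step left them, time stands still between calls to the robot, and variables do not carry over. Pictures are saved under pics/ and viewed, at most 10 in all, crops included, and the job is handed in when it is done.

Besides the shell and the picture viewer there is one more tool, called after "Call:" as name(argument=value, ...) on one line, values as JSON. jog_arm: Moves the arm, as the interface text tells. Scaled input: -1 to 1 covers 0.25 m each way for a shift and 1.5 rad each way for a turn. Its arguments: {"type":"object","properties":{"xyz":{"type":"array"},"yaw":{"type":"array"},"gripper":{"type":"number"},"grip_force":{"type":"number"}},"required":["xyz","yaw"]}

```bash
ls; mkdir -p pics; python3 - <<'E'
from bench import r
import cv2,numpy as np
print(r.state())
for n in("scene","side","wrist"):
    cv2.imwrite(f"pics/{n}0.png",r.camera(n)[:,:,::-1]); print(n,{k:np.round(v,4).tolist() for k,v in r.camera_model(n).items()})
a=cv2.imread("pics/scene0.png");b=cv2.imread("pics/side0.png")
E
```

```text
pics
{'t': 0.0, 'qpos': array([-1.19657859e+00,  4.80846719e-01,  1.59687533e+00,  2.60415797e-05,
        1.06508792e+00, -4.66083450e-02]), 'dq': array([-0.00195896, -0.00017013,  0.00112017,  0.00133115,  0.00192045,
       -0.00053675]), 'effort': array([ 1.62861023e-03, -9.50633311e+01, -4.30164671e+01,  4.17228466e-05,
        1.23550720e-02,  3.02757201e-05]), 'eef_pos': array([ 0.26547944, -0.59309361,  0.40406206]), 'tool_rot': array([-3.14037772e+00, -7.94583496e-05,  4.20813409e-01]), 'contact_force': array([0.34928844, 0.41379059, 0.32863852]), 'ft_torque': array([-0.02462856,  0.01037313,  0.10058134]), 'grip_force': 0.0, 'grip_width': 0.08551829358859821}
scene {'intrinsics': [[408.3175, 0.0, 277.5992], [0.0, 408.3175, 202.8527], [0.0, 0.0, 1.0]], 'distortion': [-0.0776, 0.0, 0.0, 0.0, 0.0], 'world_to_cam': [[0.7832, -0.6214, -0.0242, -0.4621], [0.3645, 0.4272, 0.8274, -0.2261], [-0.5038, -0.6568, 0.561, -1.3415], [0.0, 0.0, 0.0, 1.0]]}
side {'intrinsics': [[418.8813, 0.0, 281.6374], [0.0, 418.8813, 210.8342], [0.0, 0.0, 1.0]], 'distortion': [0.0023, 0.0, 0.0, 0.0, 0.0], 'world_to_cam': [[-0.9401, -0.3405, 0.0179, 0.4329], [0.1805, -0.4524, 0.8734, -0.2149], [-0.2893, 0.8243, 0.4867, -1.1093], [0.0, 0.0, 0.0, 1.0]]}
wrist {'intrinsics': [[354.2189, 0.0, 281.9681], [0.0, 354.2189, 207.9544], [0.0, 0.0, 1.0]], 'distortion': [-0.0802, 0.0, 0.0, 0.0, 0.0], 'hand_eye': [[0.0018, 0.9468, 0.3219, 0.0815], [1.0, -0.0014, -0.0013, -0.0001], [-0.0008, 0.3219, -0.9468, 0.03], [0.0, 0.0, 0.0, 1.0]]}
```

View pics/scene0.png

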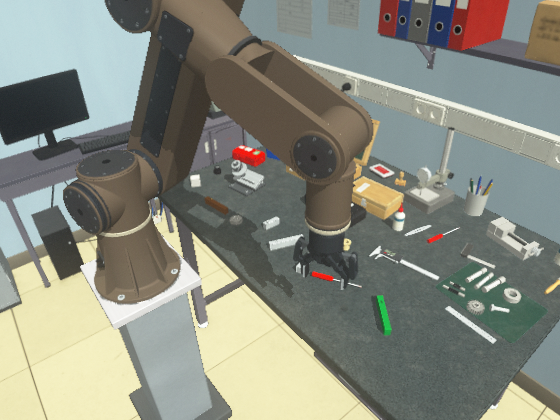

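View pics/side0.png

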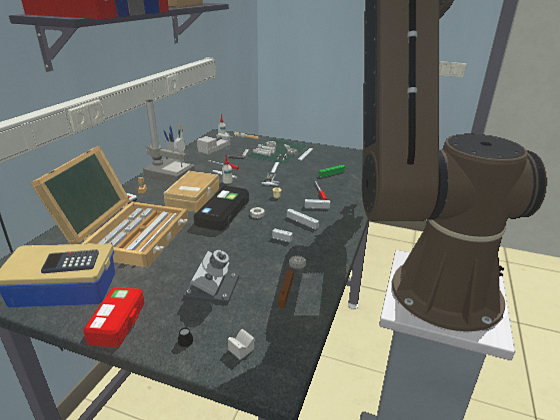

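The side view shows the stop at about (213,275), leaning towards the robot. The three grey bars are at (317,204), (302,218) and (283,235). The brown look-alike is at (287,287) and the green one at (331,171). The ring is at (257,212), the gear at (297,262), the V-block at (240,345), the loupe at (185,337) and the bush at (277,192). In the scene view the arm partly hides the bars.

```bash
cat > h.py <<'E'
from bench import r
import cv2,numpy as np
from scipy.spatial.transform import Rotation as R
def cam(n,st=None):
    m=r.camera_model(n);K=np.array(m["intrinsics"],float);d=np.array(m["distortion"],float)
    if n=="wrist":
        st=st or r.state();T=np.eye(4);T[:3,:3]=R.from_euler("xyz",st["tool_rot"]).as_matrix();T[:3,3]=st["eef_pos"]
        W=np.linalg.inv(T@np.array(m["hand_eye"]))
    else: W=np.array(m["world_to_cam"],float)
    return K,d,np.diag([1,-1,-1,1])@W      # opencv axes
def proj(c,P):
    K,d,W=c;P=np.atleast_2d(P).astype(float)
    return cv2.projectPoints(P,cv2.Rodrigues(W[:3,:3])[0],W[:3,3],K,d)[0][:,0]
def ray(c,uv,z):
    K,d,W=c;p=cv2.undistortPoints(np.array(uv,float).reshape(-1,1,2),K,d)[:,0]
    Rt=W[:3,:3].T;o=-Rt@W[:3,3];v=np.c_[p,np.ones(len(p))]@W[:3,:3]
    return o+v*((z-o[2])/v[:,2])[:,None]
def stop_pts(x,y,yaw):
    "pose of rod_foot: returns origin,R (cols x upslope,y along,z rod)"
    a=np.radians(28);Rz=R.from_euler("z",yaw).as_matrix()
    return np.array([x,y,.05]),Rz@R.from_euler("y",-a).as_matrix()
E
python3 - <<'E'
from h import *
c=cam("side")
for n,uv,z in[("barA",(317,204),.026),("barB",(302,218),.026),("barC",(283,235),.026),("ringg",(257,212),.016),("gear",(297,262),.018),("brown",(287,287),.026),("collar",(214,262),.11),("stopbase",(213,290),.012),("v",(240,345),.03),("loupe",(185,337),.03),("bush",(277,192),.03)]:print(n,ray(c,[uv],z).round(3))
a=cv2.imread("pics/side0.png")[170:310,170:350];cv2.imwrite("pics/crop0.png",cv2.resize(a,None,fx=4.2,fy=4.2,interpolation=cv2.INTER_CUBIC))
E
```

```text
barA [[ 0.438 -0.303  0.026]]
barB [[ 0.458 -0.19   0.026]]
barC [[ 0.481 -0.068  0.026]]
ringg [[ 0.619 -0.188  0.016]]
gear [[0.4   0.039 0.018]]
brown [[0.388 0.162 0.026]]
collar [[0.553 0.234 0.11 ]]
stopbase [[0.567 0.226 0.012]]
v [[0.417 0.385 0.03 ]]
loupe [[0.538 0.407 0.03 ]]
bush [[ 0.599 -0.331  0.03 ]]
```

View pics/crop0.png

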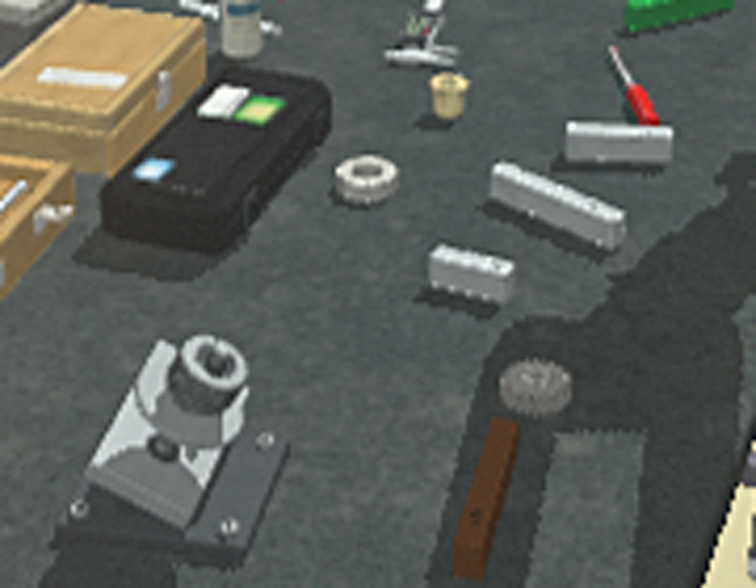

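The three candidates in this crop are grey bar A at (618,143), grey bar B at (557,205) and grey bar C at (470,272). B is clearly the longest. The brown one at (485,500) and the green one at (680,10) are excluded. I'll move over B.

Call:
jog_arm(xyz=[[0.72, 1, 0], [0.72, 1, 0], [0.72, 1, 0], [0.72, 1, 0], [0.72, 1, 0], [0.72, 1, 0]], yaw=[[0], [0], [0], [0], [0], [0]])

```text
invalid input
```

Call:
jog_arm(xyz=[[0, 0.6, 0], [0, 0.6, 0], [0, 0.6, 0], [0, 0.6, 0], [0, 0.6, 0]], yaw=[[0], [0], [0], [0], [0]])

```text
invalid input
```

```bash
python3 - <<'E'
from h import *
s=r.state();print(s["t"],s["eef_pos"],s["tool_rot"]);np.save("s1.npy",s,allow_pickle=True)
cv2.imwrite("pics/w1.png",r.camera("wrist")[:,:,::-1])
E
```

```text
0.15 [ 0.26547477 -0.59315246  0.40422473] [-3.14065986e+00 -6.46485479e-05  4.20736383e-01]
```

View pics/w1.png

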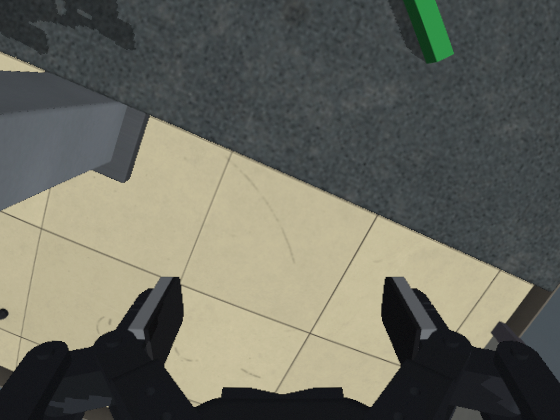

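The arm hasn't moved: this view shows only floor and the green bar, because the calls were refused. I'll try yaw as plain numbers.

Call:
jog_arm(xyz=[[0.72, 1, 0], [0.72, 1, 0], [0.72, 1, 0], [0.72, 1, 0], [0.72, 1, 0], [0.72, 1, 0]], yaw=[0, 0, 0, 0, 0, 0])

```text
t: 0.95
eef_pos: [0.4474, -0.3402, 0.4047]
tool_rot: [-3.141, -0.0, 0.425]
contact_force: [-1.2, -0.9, 1.1]
grip_width: 0.0856
grip_force: 0.0
```

Call:
jog_arm(xyz=[[0, 0.6, 0], [0, 0.6, 0], [0, 0.6, 0], [0, 0.6, 0], [0, 0.6, 0]], yaw=[0, 0, 0, 0, 0])

```text
t: 1.58
eef_pos: [0.4456, -0.1942, 0.4048]
tool_rot: [3.141, -0.0, 0.421]
contact_force: [-0.2, -1.0, -0.4]
grip_width: 0.0854
grip_force: 0.0
```

```bash
python3 - <<'E'
from h import *
import pickle
s=r.state();print(s["t"],s["eef_pos"],s["tool_rot"]);pickle.dump(s,open("s1.pkl","wb"))
cv2.imwrite("pics/w2.png",r.camera("wrist")[:,:,::-1])
E
```

```text
1.575 [ 0.4456228  -0.19417883  0.40481044] [ 3.14099532e+00 -1.25130280e-04  4.20573633e-01]
```

View pics/w2.png

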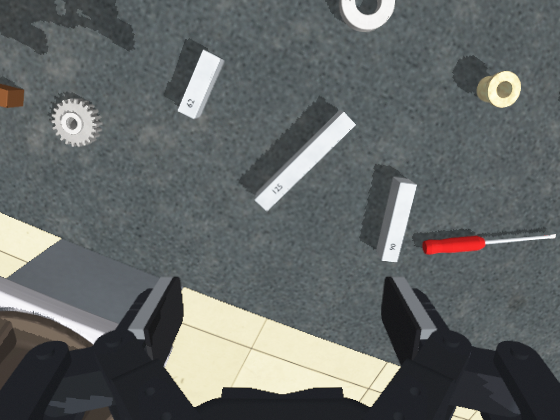

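The wrist view shows the 125 bar with top corners (346,112), (356,124), (267,210) and (256,200). The 62 bar is at (200,83) and the 90 bar at (399,220).

```bash
python3 - <<'E'
from h import *
import pickle
s=pickle.load(open("s1.pkl","rb"));c=cam("wrist",s)
P=ray(c,[(346,112),(356,124),(267,210),(256,200)],.026);print(P.round(4));print(P.mean(0),[np.linalg.norm(P[i]-P[i-1]) for i in range(4)])
v=(P[0]+P[1]-P[2]-P[3]);print("yaw of length deg",np.degrees(np.arctan2(v[1],v[0])))
print(ray(c,[(280,120),(280,60)],.08))
E
```

```text
[[ 0.526  -0.226   0.026 ]
 [ 0.52   -0.2401  0.026 ]
 [ 0.4037 -0.1965  0.026 ]
 [ 0.409  -0.1818  0.026 ]]
[ 0.46468223 -0.21110041  0.026     ] [np.float64(0.12507324361237868), np.float64(0.015310110507859699), np.float64(0.12419324445246314), np.float64(0.015659092655295137)]
yaw of length deg -20.62023710733178
[[ 0.49716009 -0.16975671  0.08      ]
 [ 0.53929903 -0.15089417  0.08      ]]
```

Call:
jog_arm(xyz=[[0, 1, 0], [0, 1, 0], [0, 1, 0], [0, 1, 0], [0, 1, 0], [0, 1, 0]], yaw=[0, 0, 0, 0, 0, 0])

```text
t: 2.38
eef_pos: [0.4459, 0.0561, 0.4046]
tool_rot: [3.141, 0.0, 0.421]
contact_force: [-0.2, -0.4, 0.1]
grip_width: 0.0854
grip_force: 0.0
```

Call:
jog_arm(xyz=[[0, 0.5, 0], [0, 0.5, 0], [0, 0.5, 0], [0, 0.5, 0]], yaw=[0, 0, 0, 0])

```text
t: 2.88
eef_pos: [0.446, 0.1803, 0.4045]
tool_rot: [3.141, 0.001, 0.42]
contact_force: [-0.6, 0.5, -0.0]
grip_width: 0.0856
grip_force: 0.0
```

```bash
python3 - <<'E'
from h import *
import pickle
s=r.state();print(s["t"],s["eef_pos"],s["tool_rot"]);pickle.dump(s,open("s2.pkl","wb"))
a=r.camera("wrist")[:,:,::-1];cv2.imwrite("pics/w3.png",a)
u,v=np.clip(proj(cam("wrist",s),[[.56,.23,.08]])[0].astype(int),(110,95),(450,325));print(u,v)
cv2.imwrite("pics/w3c.png",cv2.resize(a[v-95:v+95,u-110:u+110],None,fx=3,fy=3,interpolation=cv2.INTER_CUBIC));print("crop origin",u-110,v-95)
cv2.imwrite("pics/scene3.png",r.camera("scene")[:,:,::-1])
E
```

```text
2.875 [0.44602282 0.18026344 0.40447002] [3.14126269e+00 6.50713310e-04 4.19536294e-01]
283 95
crop origin 173 0
```

View pics/w3c.png

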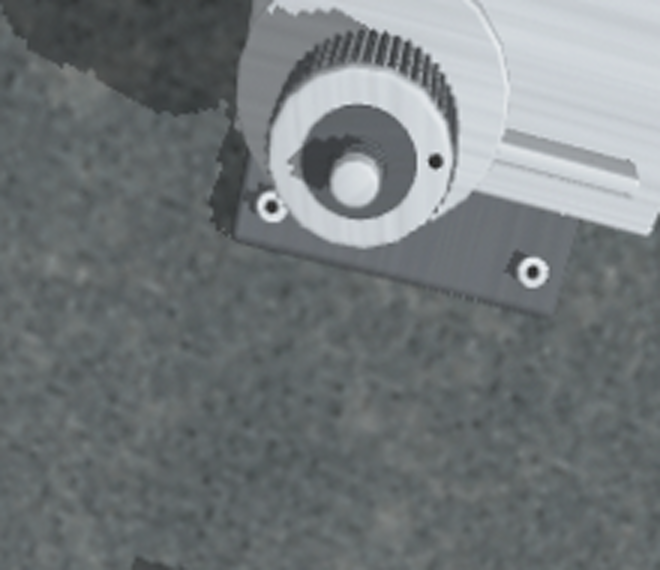

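The wrist crop shows the rod tip at (355,180), the collar top centre at (362,157) and the lip's outer-end corners at (638,179) and (637,192). The ledge's low outer corner is at (652,233) and the base front corners are at (235,238) and (548,315). I'll fit the stop pose to these.

```bash
cat > fit.py <<'E'
from h import *
import pickle
from scipy.optimize import least_squares
s=pickle.load(open("s2.pkl","rb"));c=cam("wrist",s)
def model(p,zc):
    o,M=stop_pts(*p);L=np.array([[0,0,.092],[0,0,zc],[-.012,-.079,.014],[-.018,-.079,.014],[-.034,-.092,0]]);return o+L@M.T
px=np.array([[355,180],[362,157],[638,179],[637,192],[652,233]])/3+[173,0]
f=lambda q:(proj(c,model(q[:3],q[3]))-px).ravel()
q=least_squares(f,[.56,.23,0,.08]);p=q.x
if __name__=="__main__":
    print(p,f(p).reshape(-1,2).round(1).tolist(),"collar top z",p[3],"foot",p[3]-.041)
    B=ray(c,np.array([[235,238],[548,315]])/3+[173,0],.012);v=B[1]-B[0];print(B,"len",np.linalg.norm(v),"base yaw",np.arctan2(v[1],v[0])+np.pi/2)
    # overlay on side + scene
    o,M=stop_pts(*p[:3]);t=np.linspace(0,2*np.pi,40)
    circ=lambda rad,z:o+np.c_[rad*np.cos(t),rad*np.sin(t),0*t+z]@M.T
    led=o+np.array([[x,y,0] for x,y in[(-.034,-.092),(.034,-.092),(.034,.038),(-.034,.038),(-.034,-.092)]])@M.T
    lip=o+np.array([[-.012,-.079,.014],[-.012,-.014,.014],[-.018,-.014,.014],[-.018,-.079,.014]])@M.T
    out=[]
    r3=cv2.imread("pics/w3.png")
    for n,img,cc,(u,v0) in(("w",r3,c,(173,0)),("side",cv2.imread("pics/side0.png"),cam("side"),(160,225)),("scene",cv2.imread("pics/scene3.png"),cam("scene"),None)):
        if u is None: pass
        k=4
        if n=="scene": continue
        crop=img[v0:v0+130,u:u+ (230 if n=="w" else 120)];big=cv2.resize(crop,None,fx=3 if n=="w" else k,fy=3 if n=="w" else k);ks=3 if n=="w" else k
        for P,col in((circ(.021,p[3]),(0,255,0)),(circ(.034,p[3]-.035),(0,0,255)),(led,(255,0,0)),(lip,(0,255,255))):
            cv2.polylines(big,[((proj(cc,P)-[u,v0]+.5)*ks).astype(int)],False,col,1)
        out.append(cv2.resize(big,(400,int(big.shape[0]*400/big.shape[1]))))
    h=max(a.shape[0] for a in out);cv2.imwrite("pics/ov.png",np.hstack([cv2.copyMakeBorder(a,0,h-a.shape[0],0,0,0) for a in out]))
E
python3 fit.py
```

```text
[0.58144943 0.22327043 0.1974357  0.079118  ] [[0.3, 0.2], [-0.4, -0.1], [1.6, -1.4], [-0.8, 0.8], [-0.8, 0.4]] collar top z 0.07911800411544014 foot 0.038118004115440134
[[0.51625164 0.24387002 0.012     ]
 [0.5364119  0.14008486 0.012     ]] len 0.10572509661794123 base yaw 0.19186056339637636Traceback (most recent call last):
  File "fit.py", line 20, in <module>
    for n,img,cc,(u,v0) in(("w",r3,c,(173,0)),("side",cv2.imread("pics/side0.png"),cam("side"),(160,225)),("scene",cv2.imread("pics/scene3.png"),cam("scene"),None)):
                 ^^^^^^
TypeError: cannot unpack non-iterable NoneType object
```

```bash
sed -i 's/,("scene",cv2.imread("pics\/scene3.png"),cam("scene"),None))/)/' fit.py; python3 fit.py|tail -0
```

```text
Exception ignored on flushing sys.stdout:
BrokenPipeError: [Errno 32] Broken pipe
```

View pics/ov.png

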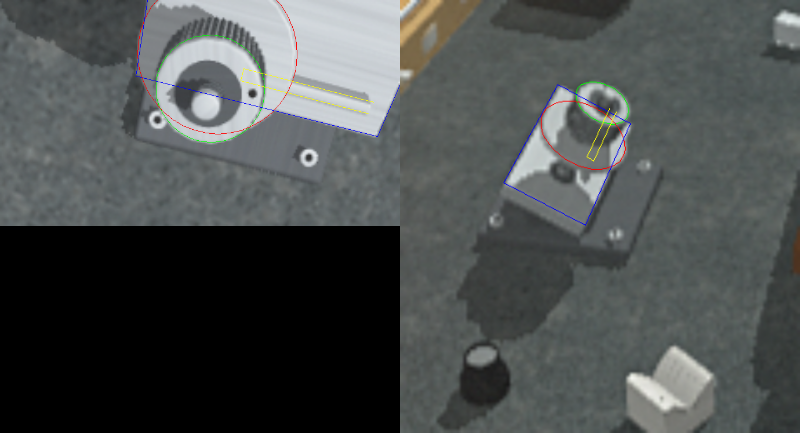

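The overlay matches in both views: the rod foot is at (0.581, 0.223, 0.05), yaw is 0.195 rad, and the foot face is about 38 mm above the ledge. I'll grip the bar 35 mm from its centre, at its near end, with tool yaw −0.36.

Call:
jog_arm(xyz=[[-0.02, -0.25, 0], [-0.04, -0.5, 0], [-0.05, -0.75, 0], [-0.056, -1, 0], [-0.056, -1, 0], [-0.056, -1, 0]], yaw=[-0.1, -0.2, -0.3, -0.4, -0.52, -0.52], gripper=0.3)

```text
t: 3.72
eef_pos: [0.4309, -0.0703, 0.4047]
tool_rot: [3.142, 0.0, -0.363]
contact_force: [-1.1, -0.3, 0.0]
grip_width: 0.0597
grip_force: 0.0
```

Call:
jog_arm(xyz=[[0, -0.25, 0], [0, -0.52, 0], [0, -0.52, -0.25], [0, -0.52, -0.5], [0, -0.52, -0.6], [0, -0.52, -0.6], [0, -0.52, -0.6]], yaw=[0, 0, 0, 0, 0, 0, 0])

```text
t: 4.6
eef_pos: [0.432, -0.1983, 0.2557]
tool_rot: [3.141, -0.001, -0.357]
contact_force: [-0.1, -0.3, 0.5]
grip_width: 0.0597
grip_force: 0.0
```

```bash
python3 - <<'E'
from h import *
s=r.state();print(s["eef_pos"],s["tool_rot"],s["grip_width"])
a=r.camera("wrist")[:,:,::-1].copy();c=cam("wrist",s)
g=[.4647,-.2111];u=np.array([np.cos(-.36),np.sin(-.36)]);n=np.array([-u[1],u[0]])
P=[[*(g+u*i*.0625+n*j*.009),.026] for i,j in((1,1),(1,-1),(-1,-1),(-1,1),(1,1))]
q=proj(c,P);cv2.polylines(a,[q.astype(int)],False,(0,0,255),1);print(q.round())
cv2.imwrite("pics/w4.png",a)
E
```

```text
[ 0.43200853 -0.19831973  0.25572435] [ 3.14140891e+00 -1.16687467e-03 -3.56653585e-01] 0.0596685360034726
[[265.  58.]
 [299.  59.]
 [295. 270.]
 [266. 270.]
 [265.  58.]]
```

View pics/w4.png

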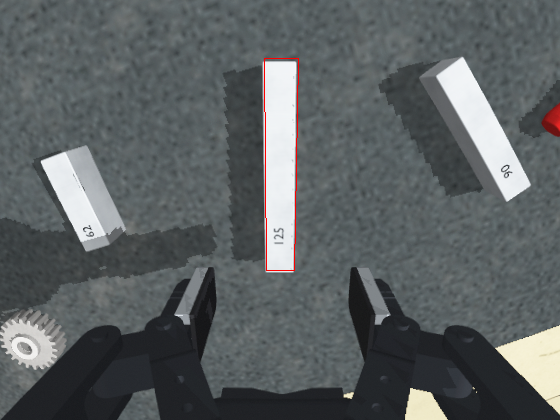

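The outline sits exactly on the 125 bar, (265–299, 58–270), with the fingers square to it. Descend and grip.

Call:
jog_arm(xyz=[[0, 0, -0.2], [0, 0, -0.307], [0, 0, -0.307], [0, 0, -0.307]], yaw=[0, 0, 0, 0])

```text
t: 5.15
eef_pos: [0.4321, -0.1985, 0.1794]
tool_rot: [3.141, -0.002, -0.359]
contact_force: [-0.8, -0.2, -0.0]
grip_width: 0.0594
grip_force: 0.0
```

Call:
jog_arm(xyz=[[0, 0, 0], [0, 0, 0], [0, 0, 0], [0, 0, 0], [0, 0, 0], [0, 0, 0], [0, 0, 0], [0, 0, 0]], yaw=[0, 0, 0, 0, 0, 0, 0, 0], gripper=1, grip_force=90)

```text
t: 6.15
eef_pos: [0.4318, -0.1983, 0.179]
tool_rot: [3.141, -0.001, -0.359]
contact_force: [-1.7, 2.8, 23.3]
grip_width: 0.0161
grip_force: 88.3
```

```bash
python3 - <<'E'
from h import *
yaw=.195;o,M=stop_pts(.5814,.2233,yaw);h=np.array([np.cos(yaw),np.sin(yaw),0]);yy=M[:,1]
def tcp(y,clear): # bar upright, uphill bottom edge at x=.009
    e=o+M@[.009,y,0]+[0,0,clear]; return e-.009*h-.0352*yy+[0,0,.179]
for y,cl in((-.125,.06),(-.125,.0025),(-.0745,.0025),(-.0745,0)):print(y,cl,tcp(y,cl).round(4))
E
```

```text
-0.125 0.06 [0.6114 0.0659 0.2932]
-0.125 0.0025 [0.6114 0.0659 0.2357]
-0.0745 0.0025 [0.6016 0.1155 0.2357]
-0.0745 0 [0.6016 0.1155 0.2332]
```

Call:
jog_arm(xyz=[[0, 0, 0.2], [0, 0, 0.4], [0, 0, 0.6], [0, 0.25, 0.6], [0, 0.25, 0.6], [0, 0.25, 0.6], [0, 0.25, 0.6], [0, 0.25, 0.6], [0, 0.25, 0.6], [0, 0.25, 0.6], [0, 0.25, 0.6], [0, 0.25, 0.6]], yaw=[0, 0, 0, 0.12, 0.24, 0.36, 0.48, 0.6, 0.72, 0.84, 0.9, 0.9])

```text
t: 7.65
eef_pos: [0.4313, -0.1357, 0.328]
tool_rot: [-3.141, 0.0, 0.99]
contact_force: [0.0, 0.1, -4.2]
grip_width: 0.0158
grip_force: 89.8
```

Call:
jog_arm(xyz=[[0.15, 0.15, 0], [0.3, 0.3, 0], [0.45, 0.5, 0], [0.6, 0.65, 0], [0.72, 0.806, 0], [0.72, 0.806, 0], [0.72, 0.806, 0]], yaw=[0.11, 0.22, 0.33, 0.44, 0.517, 0.517, 0.517])

```text
t: 8.52
eef_pos: [0.611, 0.0658, 0.3275]
tool_rot: [-3.14, -0.0, 1.765]
contact_force: [-0.0, 0.3, -4.4]
grip_width: 0.0161
grip_force: 90.0
```

```bash
python3 - <<'E'
from h import *
import pickle
s=r.state();print(s["eef_pos"],s["tool_rot"],s["qpos"])
a=r.camera("wrist")[:,:,::-1].copy();c=cam("wrist",s);cv2.imwrite("pics/w5raw.png",a);pickle.dump(s,open("s5.pkl","wb"))
p=[.5814,.2233,.195];o,M=stop_pts(*p);t=np.linspace(0,2*np.pi,40)
circ=lambda rad,z:o+np.c_[rad*np.cos(t),rad*np.sin(t),0*t+z]@M.T
led=o+np.array([[x,y,0] for x,y in[(-.034,-.092),(.034,-.092),(.034,.038),(-.034,.038),(-.034,-.092)]])@M.T
lip=o+np.array([[-.012,-.079,.014],[-.012,-.014,.014],[-.018,-.014,.014],[-.018,-.079,.014]])@M.T
y=s["tool_rot"][2];u=np.array([np.cos(y),np.sin(y)]);n=np.array([-u[1],u[0]]);g=s["eef_pos"][:2]+.0352*u;z=s["eef_pos"][2]-.179+.026
bar=[[*(g+u*i*.0625+n*j*.009),z] for i,j in((1,1),(1,-1),(-1,-1),(-1,1),(1,1))]
b=cv2.resize(a,None,fx=1.4,fy=1.4)
for P,col in((circ(.021,.0791),(0,255,0)),(circ(.034,.0441),(0,0,255)),(led,(255,0,0)),(lip,(0,255,255)),(bar,(255,0,255))):
    cv2.polylines(b,[(proj(c,P)*1.4).astype(int)],False,col,1)
cv2.imwrite("pics/w5.png",b)
E
```

```text
[0.61104547 0.06577227 0.32747999] [-3.14024585e+00 -2.47358714e-05  1.76469183e+00] [ 5.79547696e-02  5.15686506e-01  1.75386909e+00 -2.06150330e-04
  8.73374798e-01 -1.35808243e-01]
```

View pics/w5.png

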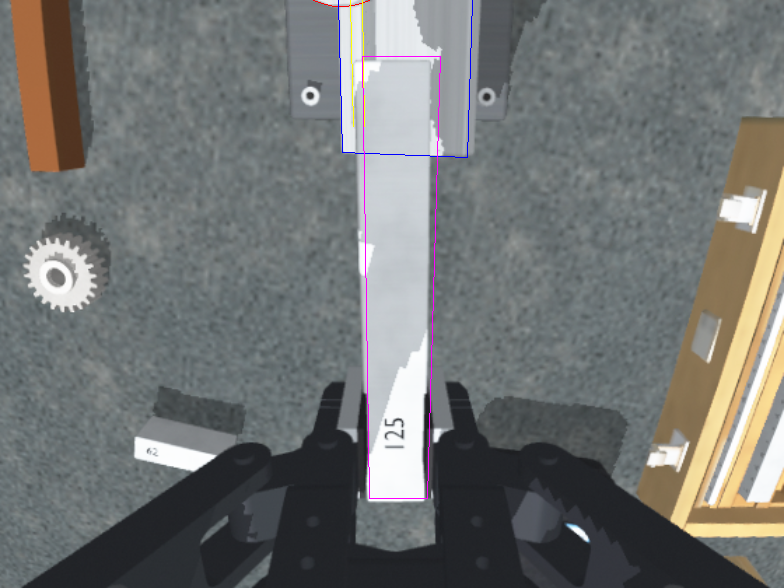

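The bar is held firmly. Its inner end, at about (394,60), is roughly 2 mm downhill of the prediction, about 1° of slew, so I'll correct with −0.02 rad. Next I lower it beside the foot, then slide it in.

Call:
jog_arm(xyz=[[0, 0, -0.15], [0, 0, -0.3], [0, 0, -0.367], [0, 0, -0.367], [0, 0, -0.367]], yaw=[-0.013, -0.013, -0.013, -0.013, -0.013])

```text
t: 9.2
eef_pos: [0.6121, 0.0655, 0.2375]
tool_rot: [3.14, 0.0, 1.746]
contact_force: [0.4, -0.1, -4.7]
grip_width: 0.0165
grip_force: 89.9
```

Call:
jog_arm(xyz=[[-0.006, 0.03, 0], [-0.012, 0.06, 0], [-0.018, 0.09, 0], [-0.024, 0.12, 0], [-0.03, 0.15, 0], [-0.036, 0.18, 0], [-0.038, 0.195, 0], [-0.038, 0.195, 0], [-0.038, 0.195, 0]], yaw=[0, 0, 0, 0, 0, 0, 0, 0, 0])

```text
t: 10.32
eef_pos: [0.6021, 0.1143, 0.2362]
tool_rot: [3.142, 0.0, 1.747]
contact_force: [-0.1, -0.5, -3.6]
grip_width: 0.0161
grip_force: 89.9
```

```bash
python3 - <<'E'
from h import *
S=[cv2.resize(r.camera(n)[:,:,::-1][a:b,e:f],(390,390),interpolation=cv2.INTER_CUBIC) for n,a,b,e,f in(("side",220,320,160,260),("wrist",0,300,130,430))]
cv2.imwrite("pics/p6.png",np.hstack(S));print(r.state()["eef_pos"],r.state()["contact_force"])
E
```

```text
[0.60208165 0.11421923 0.23619894] [-0.06463402 -0.51931138 -3.73104361]
```

View pics/p6.png

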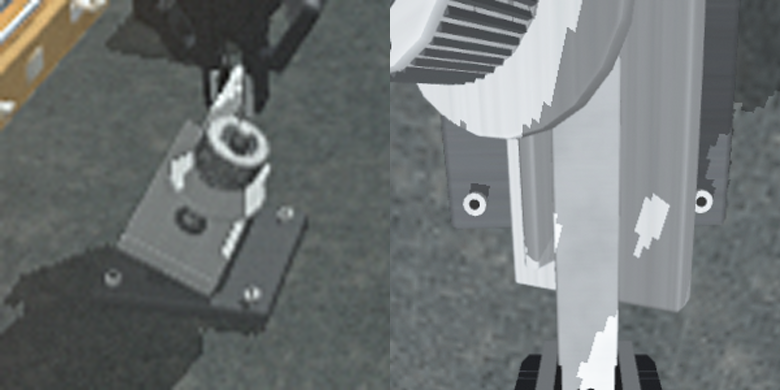

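The bar went in under the foot without touching anything: no contact force, with the wrist view showing it beside the lip under the disc. I've now viewed all 10 pictures, so the rest goes by numbers. Nudge 1 mm in and lower to contact.

Call:
jog_arm(xyz=[[-0.001, 0.006, -0.004], [-0.001, 0.006, -0.008], [-0.001, 0.006, -0.01], [-0.001, 0.006, -0.01]], yaw=[0, 0, 0, 0])

```text
t: 10.92
eef_pos: [0.6018, 0.1159, 0.2337]
tool_rot: [3.142, -0.0, 1.747]
contact_force: [-1.0, -0.6, -2.8]
grip_width: 0.0162
grip_force: 90.3
```

Call:
jog_arm(xyz=[[0, 0, -0.004], [0, 0, -0.006], [0, 0, -0.006]], yaw=[0, 0, 0])

```text
t: 11.3
eef_pos: [0.6019, 0.1159, 0.233]
tool_rot: [3.141, 0.0, 1.747]
contact_force: [-3.5, -2.6, 11.9]
grip_width: 0.016
grip_force: 92.4
```

Contact at 16 N, where expected. I'll ease up slightly and release.

Call:
jog_arm(xyz=[[0, 0, 0.005], [0, 0, 0.005], [0, 0, 0.005], [0, 0, 0.005], [0, 0, 0.005], [0, 0, 0.005], [0, 0, 0.005], [0, 0, 0.005]], yaw=[0, 0, 0, 0, 0, 0, 0, 0], gripper=0, grip_force=40)

```text
t: 12.3
eef_pos: [0.6018, 0.116, 0.2335]
tool_rot: [3.142, -0.0, 1.747]
contact_force: [0.6, -0.1, 0.5]
grip_width: 0.0855
grip_force: 0.0
```

Call:
jog_arm(xyz=[[0, 0, 0.2], [0, 0, 0.45], [0, 0, 0.45], [0, 0, 0.45]], yaw=[0, 0, 0, 0])

```text
t: 12.8
eef_pos: [0.6016, 0.116, 0.3461]
tool_rot: [3.141, 0.0, 1.747]
contact_force: [0.1, 0.2, 0.4]
grip_width: 0.0853
grip_force: 0.0
```

```bash
cat > chk.py <<'E'
from h import *
import sys
from scipy.optimize import least_squares
# check seated bar: brightness contrast across predicted edges of bar top, for candidate hypotheses
def bar(M,o,x,y,tilt=0):
    L=np.array([[x+sx*.009,y+sy*.0625,.026] for sx,sy in((-1,-1),(1,-1),(1,1),(-1,1))]);return o+L@M.T
s=r.state();a=r.camera("wrist")[:,:,::-1];cv2.imwrite(sys.argv[1],a)
g=cv2.GaussianBlur(cv2.cvtColor(a,cv2.COLOR_BGR2GRAY),(3,3),0).astype(float);c=cam("wrist",s);o,M=stop_pts(.5814,.2233,.195)
gx=cv2.Sobel(g,cv2.CV_64F,1,0)/8;gy=cv2.Sobel(g,cv2.CV_64F,0,1)/8
def edge(P,Q):
    p,q=proj(c,[P,Q]);d=(q-p)/np.linalg.norm(q-p);n=np.array([-d[1],d[0]]);pts=(p+(q-p)*np.linspace(.05,.95,60)[:,None]).astype(np.float32)
    f=lambda im:cv2.remap(im.astype(np.float32),pts[:,0].reshape(-1,1),pts[:,1].reshape(-1,1),1)[:,0]
    return np.abs(np.median(f(gx)*n[0]+f(gy)*n[1]))
best=[]
for x in np.arange(-.006,.0061,.0005):
  for y in np.arange(-.086,-.0665,.0005):
    for w in (-.02,-.01,0,.01,.02):
      L=np.array([[sx*.009-sy*w,sy,.026] for sx,sy in((-1,-.0625),(1,-.0625),(1,.025),(-1,.025))])+[x,y,0];B=o+L@M.T
      best.append((edge(B[0],B[3])+edge(B[1],B[2])+edge(B[0],B[1]),x,y,w))
best.sort(reverse=True);print(s["t"],s["eef_pos"],np.round(best[:6],4).tolist())
E
python3 chk.py pics/w7.png
```

```text
12.8 [0.60159158 0.11595179 0.34609061] [[100.1013, 0.0005, -0.076, 0.02], [98.1462, 0.0005, -0.0765, 0.02], [94.2369, 0.0005, -0.0755, 0.02], [89.2394, 0.001, -0.076, 0.02], [88.3225, 0.001, -0.076, 0.01], [88.3193, 0.001, -0.0765, 0.02]]
```

The edge fit puts the bar flush on the ledge at x≈0.5 mm, y≈−76 mm, so it is seated. Next I move above the collar, at the starting yaw of 0.8.

Call:
jog_arm(xyz=[[-0.1, 0.1, 0], [-0.226, 0.25, 0], [-0.226, 0.4, 0], [-0.226, 0.4, -0.024], [-0.226, 0.4, -0.024], [-0.226, 0.4, -0.024], [-0.226, 0.4, -0.024]], yaw=[-0.11, -0.22, -0.33, -0.44, -0.55, -0.635, -0.635])

```text
t: 13.72
eef_pos: [0.5449, 0.2159, 0.3386]
tool_rot: [-3.14, 0.002, 0.795]
contact_force: [-0.1, 0.1, -0.2]
grip_width: 0.0854
grip_force: 0.0
```

```bash
cat > col.py <<'E'
from h import *
import sys,cv2
from scipy.optimize import minimize
from itertools import product
# measure collar: rod tip (z=.092 r=.0065) and collar rim (r=.021) circles by radial edges -> x,y of stop and zc; dark dot angle
s=r.state();a=r.camera("wrist")[:,:,::-1];cv2.imwrite(sys.argv[1],a)
g=cv2.GaussianBlur(cv2.cvtColor(a,cv2.COLOR_BGR2GRAY),(3,3),0).astype(np.float32);c=cam("wrist",s)
gx=cv2.Sobel(g,cv2.CV_32F,1,0)/8;gy=cv2.Sobel(g,cv2.CV_32F,0,1)/8
t=np.linspace(0,2*np.pi,90,endpoint=False)
S=lambda im,q:cv2.remap(im,q[:,0].astype(np.float32).reshape(-1,1),q[:,1].astype(np.float32).reshape(-1,1),1)[:,0]
def resp(o,M,rad,z):
    P=lambda R_:proj(c,o+np.c_[R_*np.cos(t),R_*np.sin(t),0*t+z]@M.T)
    q=P(rad);n=P(rad*1.05)-q;n/=np.linalg.norm(n,axis=1)[:,None]
    return np.mean(np.clip(np.abs(S(gx,q)*n[:,0]+S(gy,q)*n[:,1]),0,20))
def cost(p):
    o,M=stop_pts(.5814+p[0],.2233+p[1],.195);return -resp(o,M,.0065,.092)-resp(o,M,.021,p[2])
gr=[(cost(p),p) for p in product(np.arange(-.004,.0041,.001),np.arange(-.004,.0041,.001),np.arange(.056,.0841,.001))]
gr.sort(key=lambda k:k[0]);res=minimize(cost,gr[0][1],method="Nelder-Mead",options=dict(xatol=1e-4,initial_simplex=np.array(gr[0][1])+np.array([[0,0,0],[.0007,0,0],[0,.0007,0],[0,0,.0007]])))
p=res.x;o,M=stop_pts(.5814+p[0],.2233+p[1],.195)
tt=np.radians(np.arange(0,360,2));q=[proj(c,o+np.c_[R_*np.cos(tt),R_*np.sin(tt),0*tt+p[2]]@M.T) for R_ in(.016,.017,.018)]
v=np.mean([S(g,k) for k in q],0);i=np.argsort(v)[:6]
print("t",s["t"],"offset",p[:2].round(4),"ztop",p[2].round(4),"runner",gr[1][1],"cost",res.fun.round(1),"dark at deg",(i*2).tolist(),v[i].round().tolist(),"median",np.median(v))
E
python3 col.py pics/c0.png
```

```text
t 13.725 offset [0.0009 0.0007] ztop 0.0815 runner (np.float64(0.001), np.float64(0.001), np.float64(0.08100000000000002)) cost -32.7 dark at deg [280, 282, 278, 284, 276, 286] [92.0, 98.0, 109.0, 124.0, 142.0, 161.0] median 225.57993
```

Dot at 280°, collar top about 80–81 mm along the rod. Lower and grip the collar.

Call:
jog_arm(xyz=[[0.016, 0.006, -0.12], [0.016, 0.006, -0.22], [0.016, 0.006, -0.27], [0.016, 0.006, -0.27], [0.016, 0.006, -0.27]], yaw=[0, 0, 0, 0, 0])

```text
t: 14.4
eef_pos: [0.5496, 0.2176, 0.2732]
tool_rot: [3.141, -0.001, 0.795]
contact_force: [-0.1, 0.1, -0.3]
grip_width: 0.0851
grip_force: 0.0
```

Call:
jog_arm(xyz=[[0, 0, 0], [0, 0, 0], [0, 0, 0], [0, 0, 0], [0, 0, 0], [0, 0, 0]], yaw=[0, 0, 0, 0, 0, 0], gripper=1, grip_force=30)

```text
t: 15.15
eef_pos: [0.5497, 0.2173, 0.2734]
tool_rot: [3.141, -0.001, 0.794]
contact_force: [-0.6, -4.8, 10.7]
grip_width: 0.044
grip_force: 29.0
```

Call:
jog_arm(xyz=[[0.001, 0, -0.002], [0.002, 0, -0.004], [0.003, 0.001, -0.007], [0.005, 0.001, -0.009], [0.006, 0.001, -0.011], [0.007, 0.002, -0.013], [0.008, 0.002, -0.0155], [0.008, 0.002, -0.0155], [0.008, 0.002, -0.0155]], yaw=[-0.11, -0.22, -0.33, -0.44, -0.55, -0.66, -0.77, -0.8, -0.8])

```text
t: 16.27
eef_pos: [0.5513, 0.2198, 0.271]
tool_rot: [-3.137, -0.001, -0.406]
contact_force: [-16.3, 15.7, 33.1]
grip_width: 0.0409
grip_force: 70.0
```

Call:
jog_arm(xyz=[[0, 0, 0], [0, 0, 0], [0, 0, 0], [0, 0, 0.1], [-0.02, 0, 0.26], [-0.02, 0, 0.26], [-0.02, 0, 0.26]], yaw=[0, 0, 0, 0, 0, 0, 0], gripper=0)

```text
t: 17.15
eef_pos: [0.5462, 0.2178, 0.3332]
tool_rot: [3.141, 0.0, -0.406]
contact_force: [-0.7, -0.3, -0.5]
grip_width: 0.0854
grip_force: 0.0
```

```bash
python3 col.py pics/c1.png
```

```text
t 17.15 offset [ 0.0011 -0.0002] ztop 0.0779 runner (np.float64(0.001), np.float64(0.0), np.float64(0.07700000000000001)) cost -28.1 dark at deg [224, 226, 222, 142, 178, 176] [103.0, 115.0, 120.0, 125.0, 132.0, 134.0] median 222.12402
```

The dot moved 56° (0.98 rad) and the collar dropped 3.6 mm, which agree. The next stroke will be slightly shorter and gentler.

Call:
jog_arm(xyz=[[0.018, 0, 0], [0.018, 0, 0], [0.018, 0, 0], [0.018, 0, 0], [0.018, 0, 0], [0.018, 0, 0], [0.018, 0, -0.1], [0.018, 0, -0.2], [0.018, 0, -0.249], [0.018, 0, -0.249]], yaw=[0.11, 0.22, 0.33, 0.44, 0.55, 0.66, 0.734, 0.734, 0.734, 0.734])

```text
t: 18.45
eef_pos: [0.5505, 0.2178, 0.2702]
tool_rot: [-3.141, 0.002, 0.695]
contact_force: [-0.2, 0.2, 0.3]
grip_width: 0.085
grip_force: 0.0
```

Call:
jog_arm(xyz=[[0, 0, 0], [0, 0, 0], [0, 0, 0], [0, 0, 0], [0, 0, 0]], yaw=[0, 0, 0, 0, 0], gripper=1, grip_force=25)

```text
t: 19.08
eef_pos: [0.5512, 0.2179, 0.2723]
tool_rot: [3.141, -0.001, 0.695]
contact_force: [-1.1, -3.6, 7.9]
grip_width: 0.0434
grip_force: 24.2
```

Call:
jog_arm(xyz=[[0.001, 0, -0.002], [0.002, 0, -0.003], [0.003, 0, -0.005], [0.004, 0.001, -0.007], [0.005, 0.001, -0.009], [0.006, 0.001, -0.01], [0.006, 0.001, -0.01], [0.006, 0.001, -0.01]], yaw=[-0.11, -0.22, -0.33, -0.44, -0.55, -0.66, -0.667, -0.667])

```text
t: 20.08
eef_pos: [0.5522, 0.2194, 0.2708]
tool_rot: [-3.139, -0.001, -0.305]
contact_force: [-11.2, 9.7, 23.1]
grip_width: 0.0408
grip_force: 54.7
```

Call:
jog_arm(xyz=[[0, 0, 0], [0, 0, 0], [0, 0, 0], [0, 0, 0.1], [-0.02, 0, 0.26], [-0.02, 0, 0.26], [-0.02, 0, 0.26]], yaw=[0, 0, 0, 0, 0, 0, 0], gripper=0)

```text
t: 20.95
eef_pos: [0.5472, 0.2181, 0.3335]
tool_rot: [3.142, 0.0, -0.305]
contact_force: [-0.1, 0.2, 0.1]
grip_width: 0.0851
grip_force: 0.0
```

```bash
python3 col.py pics/c2.png
```

```text
t 20.95 offset [ 0.0012 -0.    ] ztop 0.0749 runner (np.float64(0.001), np.float64(0.0), np.float64(0.07400000000000001)) cost -26.5 dark at deg [146, 148, 150, 180, 182, 144] [90.0, 91.0, 104.0, 111.0, 112.0, 112.0] median 222.33316
```

Collar top is now at 74.9 mm, with about 12 mm to go. Repeating.

Call:
jog_arm(xyz=[[0.02, -0.002, 0], [0.02, -0.002, 0], [0.02, -0.002, 0], [0.02, -0.002, 0], [0.02, -0.002, 0], [0.02, -0.002, 0], [0.02, -0.002, -0.1], [0.02, -0.002, -0.2], [0.02, -0.002, -0.256], [0.02, -0.002, -0.256]], yaw=[0.11, 0.22, 0.33, 0.44, 0.55, 0.667, 0.667, 0.667, 0.667, 0.667])

```text
t: 22.25
eef_pos: [0.5519, 0.2175, 0.2685]
tool_rot: [-3.141, 0.002, 0.695]
contact_force: [-0.2, -0.1, 0.1]
grip_width: 0.0854
grip_force: 0.0
```

Call:
jog_arm(xyz=[[0, 0, 0], [0, 0, 0], [0, 0, 0], [0, 0, 0], [0, 0, 0]], yaw=[0, 0, 0, 0, 0], gripper=1, grip_force=25)

```text
t: 22.88
eef_pos: [0.5524, 0.2179, 0.2708]
tool_rot: [3.141, -0.001, 0.695]
contact_force: [-1.7, 0.8, 6.7]
grip_width: 0.0435
grip_force: 23.9
```

Call:
jog_arm(xyz=[[0.001, 0, -0.002], [0.002, 0, -0.003], [0.003, 0, -0.005], [0.004, 0.001, -0.007], [0.005, 0.001, -0.009], [0.006, 0.001, -0.01], [0.006, 0.001, -0.01], [0.006, 0.001, -0.01]], yaw=[-0.11, -0.22, -0.33, -0.44, -0.55, -0.66, -0.667, -0.667])

```text
t: 23.88
eef_pos: [0.5538, 0.2189, 0.2689]
tool_rot: [-3.139, -0.001, -0.306]
contact_force: [-7.3, 8.4, 16.4]
grip_width: 0.0411
grip_force: 58.9
```

Call:
jog_arm(xyz=[[0, 0, 0], [0, 0, 0], [0, 0, 0], [0, 0, 0.1], [-0.02, 0, 0.26], [-0.02, 0, 0.26], [-0.02, 0, 0.26]], yaw=[0, 0, 0, 0, 0, 0, 0], gripper=0)

```text
t: 24.75
eef_pos: [0.5487, 0.2178, 0.332]
tool_rot: [3.142, 0.0, -0.305]
contact_force: [0.7, -0.9, -0.3]
grip_width: 0.0854
grip_force: 0.0
```

```bash
cat >> col.py <<'E'
import scipy.signal as ss
k=ss.find_peaks(-np.r_[v,v[:20]],prominence=40)[0];print("minima",[(int(j*2%360),int(v[j%180])) for j in k])
E
python3 col.py pics/c3.png
```

```text
t 24.75 offset [ 0.0011 -0.0002] ztop 0.0716 runner (np.float64(0.001), np.float64(0.0), np.float64(0.07200000000000001)) cost -27.3 dark at deg [146, 148, 144, 150, 180, 178] [87.0, 90.0, 93.0, 96.0, 97.0, 99.0] median 223.16406
minima [(94, 141), (146, 87)]
```

Call:
jog_arm(xyz=[[0.02, -0.002, 0], [0.02, -0.002, 0], [0.02, -0.002, 0], [0.02, -0.002, 0], [0.02, -0.002, 0], [0.02, -0.002, 0], [0.02, -0.002, -0.1], [0.02, -0.002, -0.2], [0.02, -0.002, -0.26], [0.02, -0.002, -0.26]], yaw=[0.11, 0.22, 0.33, 0.44, 0.55, 0.667, 0.667, 0.667, 0.667, 0.667])

```text
t: 26.05
eef_pos: [0.5533, 0.2173, 0.2659]
tool_rot: [-3.141, 0.003, 0.695]
contact_force: [0.1, -0.2, -0.1]
grip_width: 0.0853
grip_force: 0.0
```

Call:
jog_arm(xyz=[[0, 0, 0], [0, 0, 0], [0, 0, 0], [0, 0, 0], [0, 0, 0]], yaw=[0, 0, 0, 0, 0], gripper=1, grip_force=25)

```text
t: 26.68
eef_pos: [0.5537, 0.2179, 0.2684]
tool_rot: [-3.141, -0.001, 0.695]
contact_force: [-4.8, 3.8, 8.7]
grip_width: 0.0434
grip_force: 23.6
```

Call:
jog_arm(xyz=[[0.001, 0, -0.002], [0.002, 0, -0.003], [0.003, 0, -0.005], [0.004, 0.001, -0.007], [0.005, 0.001, -0.009], [0.006, 0.001, -0.01], [0.006, 0.001, -0.01], [0.006, 0.001, -0.01]], yaw=[-0.11, -0.22, -0.33, -0.44, -0.55, -0.66, -0.667, -0.667])

```text
t: 27.68
eef_pos: [0.5549, 0.2195, 0.2669]
tool_rot: [-3.138, -0.0, -0.306]
contact_force: [-15.3, 18.8, 25.1]
grip_width: 0.0413
grip_force: 49.8
```

Call:
jog_arm(xyz=[[0, 0, 0], [0, 0, 0], [0, 0, 0], [0, 0, 0.1], [-0.02, 0, 0.26], [-0.02, 0, 0.26], [-0.02, 0, 0.26]], yaw=[0, 0, 0, 0, 0, 0, 0], gripper=0)

```text
t: 28.55
eef_pos: [0.5502, 0.2175, 0.3295]
tool_rot: [3.141, 0.0, -0.305]
contact_force: [0.6, 0.6, -0.7]
grip_width: 0.0854
grip_force: 0.0
```

```bash
python3 col.py pics/c4.png
```

```text
t 28.55 offset [ 0.0012 -0.0002] ztop 0.0693 runner (np.float64(0.001), np.float64(0.0), np.float64(0.068)) cost -26.1 dark at deg [104, 102, 146, 148, 106, 100] [77.0, 79.0, 85.0, 90.0, 90.0, 92.0] median 222.54752
minima [(104, 76), (146, 85)]
```

```bash
cat > foot.py <<'E'
from h import *
t=np.linspace(0,2*np.pi,180,endpoint=False)
S=lambda im,q:cv2.remap(im,q[:,0].astype(np.float32).reshape(-1,1),q[:,1].astype(np.float32).reshape(-1,1),1)[:,0]
def run(f,pos,rot,off):
    g=cv2.GaussianBlur(cv2.imread(f,0),(3,3),0).astype(np.float32);c=cam("wrist",dict(eef_pos=pos,tool_rot=rot))
    gx=cv2.Sobel(g,cv2.CV_32F,1,0)/8;gy=cv2.Sobel(g,cv2.CV_32F,0,1)/8;o,M=stop_pts(.5814+off[0],.2233+off[1],.195)
    def resp(rad,z):
        P=lambda R_:proj(c,o+np.c_[R_*np.cos(t),R_*np.sin(t),0*t+z]@M.T)
        q=P(rad);n=P(rad*1.05)-q;n/=np.linalg.norm(n,axis=1)[:,None];m=(q[:,0]>1)&(q[:,0]<558)&(q[:,1]>1)&(q[:,1]<260)
        return np.mean(np.clip(np.abs(S(gx,q)*n[:,0]+S(gy,q)*n[:,1]),0,20)[m])
    out=[]
    for rad,lo,hi in((.0065,.085,.098),(.021,.055,.086),(.034,.022,.055)):
        z=np.arange(lo,hi,.0005);v=np.array([resp(rad,k) for k in z]);i=np.argsort(-v)[:4];out.append([(round(z[j]*1000,1),round(float(v[j]),1)) for j in i])
    print(f,*out,sep="\n  ")
if __name__=="__main__":
    run("pics/c0.png",[.5449,.2159,.3386],[-3.14,.002,.795],[.0009,.0007])
    run("pics/c2.png",[.5472,.2181,.3335],[3.142,0,-.305],[.0012,0])
    run("pics/c3.png",[.5487,.2178,.332],[3.142,0,-.305],[.0011,-.0002])
    run("pics/c4.png",[.5502,.2175,.3295],[3.1415,0,-.305],[.0012,-.0002])
E
python3 foot.py
```

```text
pics/c0.png
  [(np.float64(90.5), 11.9), (np.float64(91.0), 11.8), (np.float64(91.5), 11.3), (np.float64(90.0), 11.0)]
  [(np.float64(80.0), 16.7), (np.float64(80.5), 16.4), (np.float64(81.0), 15.6), (np.float64(79.5), 15.1)]
  [(np.float64(46.5), 8.1), (np.float64(47.0), 7.9), (np.float64(46.0), 7.8), (np.float64(45.5), 7.4)]
pics/c2.png
  [(np.float64(92.0), 13.0), (np.float64(91.5), 13.0), (np.float64(90.0), 12.6), (np.float64(88.5), 12.0)]
  [(np.float64(74.5), 15.7), (np.float64(75.0), 15.6), (np.float64(74.0), 15.4), (np.float64(75.5), 15.0)]
  [(np.float64(41.0), 10.6), (np.float64(40.5), 10.4), (np.float64(41.5), 10.3), (np.float64(40.0), 10.1)]
pics/c3.png
  [(np.float64(92.0), 13.8), (np.float64(91.5), 13.7), (np.float64(91.0), 11.2), (np.float64(87.0), 10.4)]
  [(np.float64(71.5), 16.9), (np.float64(71.0), 16.5), (np.float64(72.0), 16.4), (np.float64(72.5), 15.5)]
  [(np.float64(38.0), 10.6), (np.float64(37.5), 10.4), (np.float64(38.5), 10.0), (np.float64(37.0), 10.0)]
pics/c4.png
  [(np.float64(92.0), 16.9), (np.float64(91.5), 13.8), (np.float64(85.5), 10.8), (np.float64(91.0), 10.6)]
  [(np.float64(69.0), 16.6), (np.float64(69.5), 16.5), (np.float64(68.5), 16.0), (np.float64(68.0), 15.4)]
  [(np.float64(35.5), 10.2), (np.float64(35.0), 10.1), (np.float64(34.5), 9.7), (np.float64(36.0), 9.7)]
  return _methods._mean(a, axis=axis, dtype=dtype,
  ret = ret.dtype.type(ret / rcount)
```

The foot is still free: the collar-to-foot spacing holds at 33.5 mm as measured. Another stroke.

Call:
jog_arm(xyz=[[0.02, -0.002, 0], [0.02, -0.002, 0], [0.02, -0.002, 0], [0.02, -0.002, 0], [0.02, -0.002, 0], [0.02, -0.002, 0], [0.02, -0.002, -0.1], [0.02, -0.002, -0.2], [0.02, -0.002, -0.258], [0.02, -0.002, -0.258]], yaw=[0.11, 0.22, 0.33, 0.44, 0.55, 0.667, 0.667, 0.667, 0.667, 0.667])

```text
t: 29.85
eef_pos: [0.5549, 0.2171, 0.2639]
tool_rot: [-3.141, 0.003, 0.695]
contact_force: [0.6, 0.1, -0.2]
grip_width: 0.0858
grip_force: 0.0
```

Call:
jog_arm(xyz=[[0, 0, 0], [0, 0, 0], [0, 0, 0], [0, 0, 0], [0, 0, 0]], yaw=[0, 0, 0, 0, 0], gripper=1, grip_force=25)

```text
t: 30.48
eef_pos: [0.555, 0.2178, 0.2665]
tool_rot: [-3.141, -0.001, 0.695]
contact_force: [-7.2, 6.2, 11.6]
grip_width: 0.0431
grip_force: 23.4
```

Call:
jog_arm(xyz=[[0.001, 0, -0.002], [0.002, 0, -0.003], [0.003, 0, -0.005], [0.004, 0.001, -0.007], [0.005, 0.001, -0.009], [0.006, 0.001, -0.01], [0.006, 0.001, -0.01], [0.006, 0.001, -0.01]], yaw=[-0.11, -0.22, -0.33, -0.44, -0.55, -0.66, -0.667, -0.667])

```text
t: 31.48
eef_pos: [0.5566, 0.2189, 0.2646]
tool_rot: [-3.139, -0.001, -0.306]
contact_force: [-11.4, 14.0, 17.8]
grip_width: 0.0411
grip_force: 56.6
```

Call:
jog_arm(xyz=[[0, 0, 0], [0, 0, 0], [0, 0, 0], [0, 0, 0.1], [-0.02, 0, 0.26], [-0.02, 0, 0.26], [-0.02, 0, 0.26]], yaw=[0, 0, 0, 0, 0, 0, 0], gripper=0)

```text
t: 32.35
eef_pos: [0.5517, 0.2173, 0.3275]
tool_rot: [3.141, 0.0, -0.305]
contact_force: [0.0, -0.5, -0.6]
grip_width: 0.0856
grip_force: 0.0
```

```bash
cat > m.py <<'E'
import sys
exec(open("col.py").read());import foot
foot.run(sys.argv[1],s["eef_pos"],s["tool_rot"],[.0011,-.0002])
E
python3 m.py pics/c5.png 2>/dev/null
```

```text
t 32.35 offset [ 0.0012 -0.0003] ztop 0.0664 runner (np.float64(0.001), np.float64(0.0), np.float64(0.065)) cost -26.3 dark at deg [62, 60, 64, 146, 144, 148] [66.0, 72.0, 77.0, 87.0, 95.0, 96.0] median 221.71484
minima [(62, 66), (146, 86)]
pics/c5.png
  [(np.float64(88.5), 10.5), (np.float64(87.0), 9.8), (np.float64(88.0), 9.4), (np.float64(85.5), 8.1)]
  [(np.float64(66.0), 16.6), (np.float64(66.5), 16.5), (np.float64(65.5), 16.0), (np.float64(65.0), 15.3)]
  [(np.float64(34.5), 11.2), (np.float64(35.0), 11.0), (np.float64(34.0), 10.8), (np.float64(35.5), 10.0)]
```

The dot moved a further 42° (2.8 mm), but the collar-to-foot spacing fell from 33.6 to about 31.7 mm. The foot has met the bar and is compressed about 2 mm, so a final 2 mm (about 0.52 rad) remains.

Call:
jog_arm(xyz=[[0.02, -0.002, 0], [0.02, -0.002, 0], [0.02, -0.002, 0], [0.02, -0.002, 0], [0.02, -0.002, 0], [0.02, -0.002, 0], [0.02, -0.002, -0.1], [0.02, -0.002, -0.2], [0.02, -0.002, -0.255], [0.02, -0.002, -0.255]], yaw=[0.11, 0.22, 0.33, 0.44, 0.55, 0.573, 0.573, 0.573, 0.573, 0.573])

```text
t: 33.65
eef_pos: [0.5565, 0.2168, 0.263]
tool_rot: [-3.141, 0.002, 0.553]
contact_force: [-0.1, 0.7, -0.5]
grip_width: 0.0852
grip_force: 0.0
```

Call:
jog_arm(xyz=[[0, 0, 0], [0, 0, 0], [0, 0, 0], [0, 0, 0], [0, 0, 0]], yaw=[0, 0, 0, 0, 0], gripper=1, grip_force=25)

```text
t: 34.28
eef_pos: [0.5563, 0.2181, 0.2655]
tool_rot: [-3.14, -0.001, 0.554]
contact_force: [-10.2, 12.6, 16.0]
grip_width: 0.0424
grip_force: 23.1
```

Call:
jog_arm(xyz=[[0.001, 0, -0.002], [0.002, 0, -0.003], [0.003, 0, -0.005], [0.004, 0, -0.007], [0.004, 0, -0.007], [0.004, 0, -0.007], [0.004, 0, -0.007]], yaw=[-0.11, -0.22, -0.33, -0.44, -0.48, -0.48, -0.48])

```text
t: 35.15
eef_pos: [0.5573, 0.219, 0.2641]
tool_rot: [-3.138, -0.0, -0.166]
contact_force: [-14.7, 21.0, 20.3]
grip_width: 0.0407
grip_force: 39.0
```

Call:
jog_arm(xyz=[[0, 0, 0], [0, 0, 0], [0, 0, 0], [0, 0, 0.1], [-0.02, 0, 0.26], [-0.02, 0, 0.26], [-0.02, 0, 0.26]], yaw=[0, 0, 0, 0, 0, 0, 0], gripper=0)

```text
t: 36.02
eef_pos: [0.5527, 0.2168, 0.327]
tool_rot: [3.142, -0.0, -0.166]
contact_force: [0.1, 0.1, 0.2]
grip_width: 0.0853
grip_force: 0.0
```

```bash
python3 m.py pics/c6.png 2>/dev/null
```

```text
t 36.025 offset [ 0.0009 -0.0002] ztop 0.0635 runner (np.float64(0.001), np.float64(0.0), np.float64(0.063)) cost -29.1 dark at deg [150, 148, 152, 172, 162, 170] [88.0, 90.0, 99.0, 102.0, 102.0, 102.0] median 215.67953
minima [(32, 112), (150, 87)]
pics/c6.png
  [(np.float64(87.0), 11.0), (np.float64(85.5), 9.5), (np.float64(85.0), 8.0), (np.float64(86.5), 7.6)]
  [(np.float64(64.0), 16.6), (np.float64(63.5), 16.5), (np.float64(64.5), 15.8), (np.float64(63.0), 14.9)]
  [(np.float64(34.0), 10.5), (np.float64(34.5), 10.4), (np.float64(33.5), 10.0), (np.float64(35.0), 9.5)]
```

The dot moved 30° (2.0 mm), and the spacing is 29.6 mm against 33.6 mm free, so the compression is about 4 mm, half-way. I'll back off and check the bar once more.

Call:
jog_arm(xyz=[[0, 0, 0.1], [0, 0, 0.15], [0.1, -0.2, 0.15], [0.2, -0.4, 0.15], [0.2, -0.4, 0.15], [0.2, -0.4, 0.15], [0.2, -0.4, 0.15], [0.2, -0.4, 0.15], [0.2, -0.4, 0.15], [0.2, -0.4, 0.15], [0.2, -0.4, 0.15], [0.2, -0.4, 0.15]], yaw=[0, 0, 0.11, 0.22, 0.33, 0.44, 0.55, 0.66, 0.77, 0.88, 0.99, 1])

```text
t: 37.58
eef_pos: [0.6027, 0.1169, 0.3642]
tool_rot: [-3.141, 0.0, 1.334]
contact_force: [1.0, 0.7, 0.1]
grip_width: 0.0856
grip_force: 0.0
```

```bash
python3 chk.py pics/w8.png
```

```text
37.575 [0.60269421 0.11689449 0.36416584] [[101.7689, 0.0, -0.076, 0.02], [99.1156, 0.0, -0.0765, 0.02], [98.3817, -0.0005, -0.076, 0.02], [95.3701, 0.0, -0.076, 0.01], [95.178, -0.0005, -0.0765, 0.02], [94.4471, 0.0, -0.0755, 0.02]]
```

The bar hasn't moved (x≈0, y≈−76 mm) and the robot is clear. Handing in.

```bash
python3 -c "
from bench import r
print(r.hand_in())"
```

```text
the job is handed in; nothing more can be done
None
```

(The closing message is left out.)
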